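# Pack the column-change kit

## Task

Pack the kit for changing the column into the three grey inserts of the aluminium tray: the long steel column in the long groove with sloping sides, the shorter of the two open-ended spanners lying flat in the wide shallow spanner pocket, the round ferrule tin standing in the large round pocket and the smaller of the two brown bottles standing in the small round pocket, each settled down on the floor of its place. The longer spanner, the short column and the bigger brown bottle are not part of the kit: leave them where they are, and keep the small bottle upright all the way.

Things in the scene. Friction and masses are not known exactly. Their poses are not given: they have to be found in the camera images.
- column_insert: Grey plastic insert, one of three side by side in the tray in any order. Groove along y for the long column: 196 mm long, 14 mm wide floor 10 mm above the underside, sides sloping out at 45 degrees to 38 mm wide. Insert fixed, 78 (x) by 206 (y) by 22 mm high, mid 48 mm of its length cut down to 6 mm as finger gap. Origin: centre of underside, 3 mm above the worktop; z up.
- spanner_insert: Grey plastic insert, one of three. Flat-bottomed pocket for the short spanner: 146 mm (y) by 52 mm (x), 8 mm deep, floor 14 mm above the underside. Insert fixed, 78 (x) by 206 (y) by 22 mm high, mid 48 mm of its length cut down to 6 mm as finger gap. Origin: centre of underside, 3 mm above the worktop; z up.
- cup_insert: Grey plastic insert, one of three. Two round pockets at x = 0, floors 8 mm above the underside, rims flared: the large one (62 mm, for the tin) at y = +63.5 mm, the small one (51 mm, for the small bottle) at y = -63.5 mm. Insert fixed, 78 (x) by 206 (y) by 22 mm high, mid 48 mm of its length cut down to 6 mm as finger gap. Origin: centre of underside, 3 mm above the worktop; z up.
- long_column: TO PACK: long steel chromatography column, a 10 mm thick tube with 18 mm wide, 16 mm high end fittings, 178 mm overall. It lies along its y axis; origin at the middle of its length on its underside, tube axis 8 mm above. 120 g. Grip the bare tube near the middle, across its length. Either way round will do.
- short_spanner: TO PACK: the shorter flat open-ended spanner, 129 mm long, 7 mm thick, shank 12 mm wide (between 1 and 6 mm above its underside), jaws up to 36 mm wide at its ends. It lies along its y axis; origin at the middle of its length on its underside. 45 g. Grip the shank near the middle. Either way round will do.
- tin: TO PACK: round white ferrule tin with screw lid, 50 to 52 mm across, 32 mm high. Origin at the centre of its underside, z up. 80 g.
- small_bottle: TO PACK: the smaller brown glass bottle, with a white cap, 44 mm across, 86 mm high, cap 39 mm across above 64 mm. Origin at the centre of its underside, z up. 90 g.
- long_spanner: LEAVE: the longer flat open-ended spanner, 149 mm long, 7 mm thick, otherwise like the short one. Lies along its y axis; origin at the middle of its underside.
- short_column: LEAVE: short steel column with a white sleeve, 100 mm long, otherwise like the long one. Lies along its y axis; origin at the middle of its underside.
- big_bottle: LEAVE: the bigger brown glass bottle, with a black cap, 56 mm across, 104 mm high. Origin at the centre of its underside.
Mind the look-alikes: they are no part of the job. What is shaped like the small_bottle but orange or turquoise is not meant.

How it is judged (in metres and radians):
At the end, for the whole second after the job is handed in: Column, short spanner, tin and small bottle each down on the floor of its own place, within 12 mm of its middle, parallel or upright within 0.15 rad (spanner 0.2), at rest and released; the three others within 20 mm of their starts (x of short_spanner in the frame of spanner_insert between -0.012 and 0.012 m and y of short_spanner in the frame of spanner_insert between -0.012 and 0.012 m and z of short_spanner in the frame of spanner_insert between 0.01 and 0.018 m and angle between the y axis of short_spanner and the y axis of spanner_insert, either way round below 0.2 rad and x of long_column in the frame of column_insert between -0.012 and 0.012 m and y of long_column in the frame of column_insert between -0.012 and 0.012 m and z of long_column in the frame of column_insert between 0.006 and 0.02 m and angle between the y axis of long_column and the y axis of column_insert, either way round below 0.15 rad and x of tin in the frame of cup_insert between -0.012 and 0.012 m and y of tin in the frame of cup_insert between 0.0515 and 0.0755 m and z of tin in the frame of cup_insert between 0.004 and 0.013 m and angle between each of tin, small_bottle's own z axis and vertical below 0.15 rad and x of small_bottle in the frame of cup_insert between -0.012 and 0.012 m and y of small_bottle in the frame of cup_insert between -0.0755 and -0.0515 m and z of small_bottle in the frame of cup_insert between 0.004 and 0.013 m and distance of each of long_spanner, short_column, big_bottle from where it was at the start of the episode below 0.02 m and linear speed of each of short_spanner, long_column, tin, small_bottle below 0.02 m/s and contact force between the fingers and short_spanner below 0.1 N and contact force between the fingers and long_column below 0.1 N and contact force between the fingers and tin below 0.1 N and contact force between the fingers and small_bottle below 0.1 N); the robot touches nothing.
It fails at once if one of the things that are not part of the kit was moved (distance of any of long_spanner, short_column, big_bottle from where it was at the start of the episode above 0.03 m).
It fails at once if the small bottle was tipped (angle between small_bottle's own z axis and vertical above 0.6 rad).
It also fails if it takes over 112 s, if anything falls off the work surface, if the arm or the gripper's body presses on something with over 40 N, if the wrist force passes 120 N, or if a joint passes its speed limit or range.

## Robot

A 7-joint arm with a two-finger parallel gripper is mounted at the origin on a cart in front of the work surface, level with it; the furniture and walls round the work are solid. World frame = base frame: x ahead of the robot, y to its left, z up, the work surface at z = 0. Lengths are in m, angles in degrees, forces in N, time in s.
With the tool pointing down it reaches from about 0.375 to 0.925 m from the base axis. Payload 3.1 kg.
Tool frame: the origin (TCP) lies between the finger pads; the fingertips stand 8 mm ahead of it and the grasp point (between the pads) lies 11 mm behind it; z points along the fingers, y is the line along which they close (so a half turn about z gives the same grasp; the last joint's range is limited). The gripper opens to 85 mm and grips with 20 to 120 N. Pads are 22 mm wide; open, the fingers measure 114 mm over their backs; the gripper's body (76 mm by 85 mm) begins 54 mm behind the grasp point. The pads swing forward as they close: fully open they stand 13 mm farther back than shut.
Start: joints at [-68.915, 21.939, 2.515, 91.553, -1.026, 66.532, -2.859], TCP at [0.292, 0.581, 0.239] pointing down, gripper open.
Joint ranges: [-149.38, 149.38], [-23.57, 123.04], [-84.95, 90], [0, 143.3], [-89.99, 269.99], [3.08, 112.72], [-163.45, 163.45]. Speed limits (degrees/s): [159.86, 159.86, 180, 180, 180, 180, 180].

## Interface

Orientations are given as [roll, pitch, yaw] about the fixed x, y, z axes, in that order (R = Rz(yaw) Ry(pitch) Rx(roll)).
In Python, from workcell import get_state, read_camera, workorder gives the robot as it stands. The module is installed in compiled form; this text tells all that it offers.
- The arm moves only by the tool move_arm, never from a script. Its argument "plan" is a list of rows, each a list of 7 numbers: the shift along the tool's x, y, z in mm, then the turn, a rotation vector about the tool's x, y, z in degrees, then the finger opening in mm, from 0 to 85.4. A call has 1 to 8 rows; each row is the pose to reach, as a shift and turn from the pose commanded when the call began, along the tool's axes at that moment; what a row does not reach only later rows make up. A row lasts 1/8 s, in which the tool goes at most 62.5 mm and 10.7 degrees, less where a joint would pass 70% of its speed; a pose out of reach is approached as far as the arm can. A call with a gripper value outside its range is refused whole. The fingers move at their own pace and stop on an object; the grip force is fixed at half the most. Time passes only in rows, so rows that repeat a pose let the fingers close. It gives the time, the measured TCP pose, the force, the opening and the grip force at its end, in the units of the state.
- get_state(): the state, without advancing time (a new reading comes with each control period).
- read_camera(name): name is "side" or "top"; returns a dict with "color" (420x560x3 uint8, blue, green, red), "z_map" (420x560 float32, m along the optical axis (not along the pixel's ray), 0 where there is no reading), "K" (3x3 intrinsics, pixels), "k1" (the pictures are not rectified: a ray, as slopes to the right and down, at radius r is drawn at 1 + k1 r^2 times it, then the intrinsics apply), "rvec" (rotation vector, rad) and "tvec" (3), from world to camera coordinates, as OpenCV has them. Camera axes: x right, y down, z forward; pixel columns grow to the right and rows downward; lengths in m; the calibration is good to about 2 mm. A picture is of the moment at which its call begins.
- workorder.finish_job(): hands the job in; it is judged then, once.
The state is a dict: "clock": time; "qpos": joint angles; "joint_vel": joint speeds; "effort": joint torques, N m; "ee_pos": TCP position; "orientation": TCP orientation; "force": force on the tool from outside, world axes, zero at the start; "torque": the same for the moment, N m; "gripper_width": finger opening in m; "gripper_force": force on a finger pad.
Only numpy, scipy, OpenCV 4.12 (cv2) and the standard library are available. Lean on these libraries where they do the work, as an engineer would, in place of code of your own. Each camera call takes 0.05 s, during which the arm holds its last target. There are 200 camera calls.

## Working session

There is one attempt and no reset: what is moved stays moved. The work goes in short steps, Python scripts to look and compute and a tool call to move; the robot and the scene stay as the last step left them, time stands still between calls to the robot, and variables do not carry over. Pictures are saved under pics/ and viewed, at most 14 in all, crops included, and the job is handed in when it is done.

Besides the shell and the picture viewer there is one more tool, called after "Call:" as name(argument=value, ...), one argument or row to a line, values as JSON. move_arm: Moves the arm, as the interface text tells. Its arguments: {"type":"object","properties":{"plan":{"type":"array"}},"required":["plan"]}

```bash
mkdir -p pics; cat > h.py <<'E'
import numpy as np, cv2
from workcell import get_state, read_camera
def grab(n):
    c=read_camera(n); np.savez(f'{n}.npz',**{k:np.array(v) for k,v in c.items()}); return c
def load(n): return dict(np.load(f'{n}.npz'))
def world(c,us,vs,zs=None):
    """pixels -> world points; zs: plane heights, or None to use z_map"""
    us=np.atleast_1d(us).astype(float); vs=np.atleast_1d(vs).astype(float)
    K=c['K']; k1=float(c['k1'])
    p=cv2.undistortPoints(np.stack([us,vs],-1)[:,None],K,np.array([k1,0,0,0.]))[:,0]
    R=cv2.Rodrigues(c['rvec'].reshape(3))[0]; t=c['tvec'].reshape(3)
    d=np.c_[p,np.ones(len(p))]
    if zs is None: 
        z=c['z_map'][vs.round().astype(int),us.round().astype(int)]
        return (d*z[:,None]-t)@R
    o=-R.T@t; dw=d@R
    s=(np.broadcast_to(zs,len(us))-o[2])/dw[:,2]
    return o+dw*s[:,None]
def cloud(c):
    v,u=np.mgrid[:420,:560]; P=world(c,u.ravel(),v.ravel()).reshape(420,560,3); P[c['z_map']==0]=np.nan; return P
E
python3 - <<'E'
from h import *
print(get_state())
for n in('top','side'):
    c=grab(n); cv2.imwrite(f'pics/{n}0.png',c['color']); R=cv2.Rodrigues(c['rvec'])[0]; print(n,c['K'],c['k1'],-R.T@np.ravel(c['tvec']),R[2])
E
```

```text
{'clock': 0.0, 'qpos': array([-68.91392469,  21.99488217,   2.5100494 ,  91.64859037,
        -1.02634732,  66.53218596,  -2.85878283]), 'joint_vel': array([-0.00826777,  0.01158554, -0.05510662, -0.16119339, -0.03393948,
       -0.01246938,  0.06251613]), 'effort': array([-1.40742318e-04, -4.33475196e+01,  1.02418821e+00, -2.49502373e+01,
        1.06271522e-02,  1.14758068e-02, -8.07151572e-07]), 'ee_pos': array([0.2915237 , 0.57992516, 0.23785766]), 'orientation': array([-1.79846969e+02,  7.10816677e-03,  1.53316303e+02]), 'force': array([-0.08520611, -0.97983329,  0.5650921 ]), 'torque': array([-0.00724764,  0.00126386,  0.01981843]), 'gripper_force': 0.0, 'gripper_width': 0.0854042412563372}
top [[465.970026     0.         281.71814337]
 [  0.         465.970026   214.11451942]
 [  0.           0.           1.        ]] -0.00022528595269264857 [0.29750521 0.0968929  1.26362275] [ 0.14092187 -0.00975312 -0.98997268]
side [[419.1045247    0.         275.59249524]
 [  0.         419.1045247  208.73816864]
 [  0.           0.           1.        ]] -0.12769446671082638 [-0.10942362  0.90204061  0.96605082] [ 0.43743136 -0.59771934 -0.67185221]
```

View pics/top0.png

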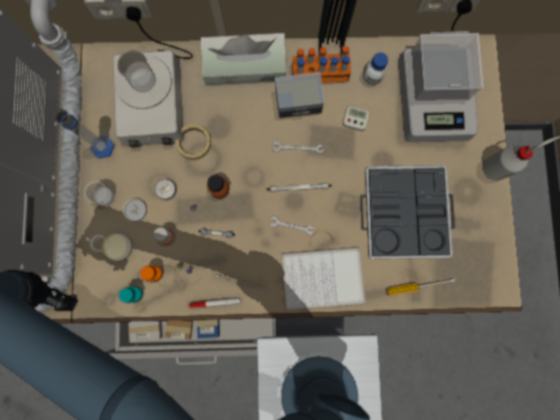

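View pics/side0.png

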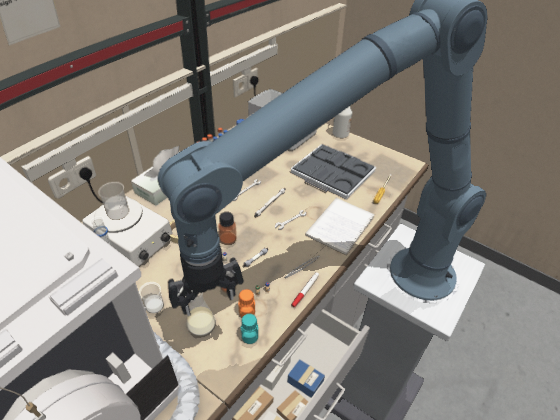

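```bash
python3 - <<'E'
from h import *
c=load('top'); im=c['color']
def crop(x0,y0,x1,y1,s,f):
    o=cv2.resize(im[y0:y1,x0:x1],None,fx=s,fy=s,interpolation=cv2.INTER_CUBIC)
    o=cv2.convertScaleAbs(o,alpha=1.5,beta=10)
    for x in range((x0+19)//20*20,x1,20): cv2.putText(o,str(x),((x-x0)*s,9),0,.35,(0,255,255)); cv2.line(o,((x-x0)*s,10),((x-x0)*s,16),(0,255,255))
    for y in range((y0+19)//20*20,y1,20): cv2.putText(o,str(y),(0,(y-y0)*s+4),0,.35,(0,255,255)); cv2.line(o,(24,(y-y0)*s),(30,(y-y0)*s),(0,255,255))
    cv2.imwrite(f,o)
crop(85,130,345,315,3,'pics/c1.png'); crop(350,155,465,265,5,'pics/c2.png')
E
```

```text
(no output)
```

View pics/c1.png

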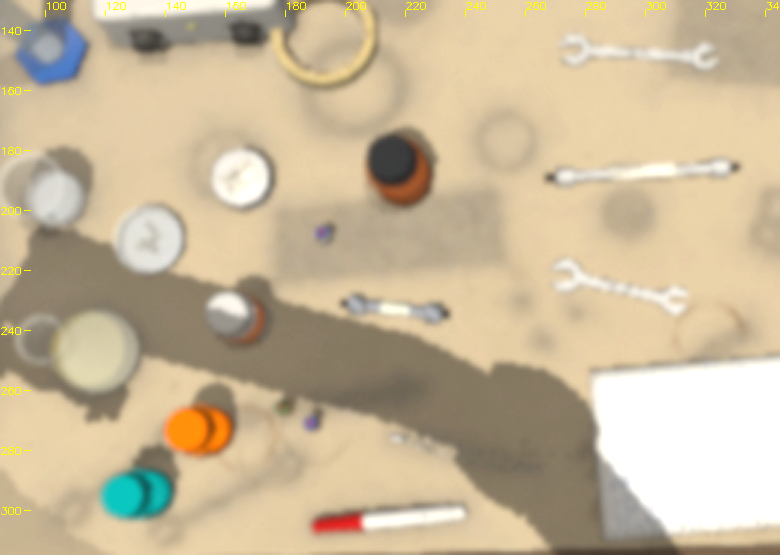

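View pics/c2.png

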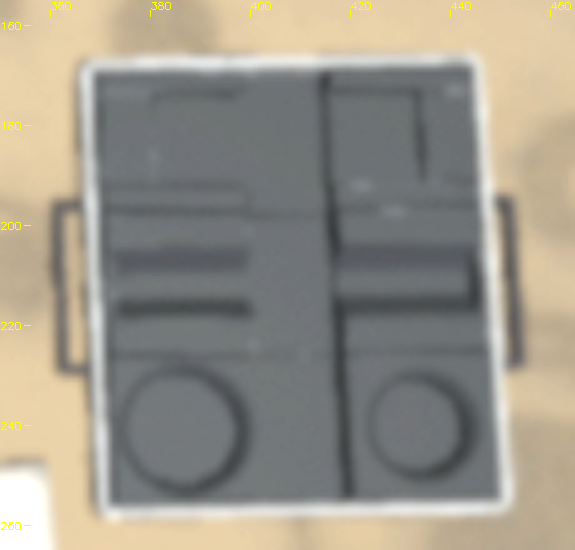

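The top view shows these candidates:
- **Spanners:** (298,147) and (291,225).
- **Columns:** long at (299,187). The short one with the white sleeve is at (217,232).
- **Bottles:** big with black cap at (216,185), small with white cap at (163,235). The orange (150,273) and turquoise (130,295) ones are decoys.
- **Tin:** white rounds at (165,189) and (135,210).
- **Inserts:** spanner at the far side, column in the middle, cups nearest, with the large cup at (385,240) and the small one at (433,240).

Next I'll measure them.

```bash
python3 - <<'E'
from h import *
np.set_printoptions(precision=4,suppress=True)
c=load('top'); P=cloud(c)
def blob(n,x0,y0,x1,y1,zlo,zhi):
    Q=P[y0:y1,x0:x1].reshape(-1,3); Q=Q[(Q[:,2]>zlo)&(Q[:,2]<zhi)]
    if len(Q)<5: print(n,len(Q)); return
    r=cv2.minAreaRect(Q[:,:2].astype(np.float32)*1000)
    print(n,len(Q),'med',np.median(Q,0),'zmax',np.nanmax(Q[:,2]),'rect',np.round(r[0],1),np.round(r[1],1),round(r[2],1))
print('table',np.nanmedian(P[150:160,240:260,2]),np.nanmedian(P[205:215,240:260,2]))
for n,b in dict(tinA=(148,172,182,206),tinB=(118,193,152,227),big=(200,168,236,205),small=(148,220,182,250),glass=(85,175,118,208)).items():
    x0,y0,x1,y1=b; z=P[y0:y1,x0:x1,2]; zm=np.nanpercentile(z,95); print(n,'z95',zm); blob(n,*b,zm-.008,zm+.01); 
for n,b in dict(sp1=(268,136,330,160),sp2=(266,210,320,240),col=(262,175,338,200),scol=(195,222,240,242)).items(): blob(n,*b,.0035,.03)
# spanner ends from pixels by brightness
g=c['color'].min(2)
for n,b in dict(sp1=(268,136,330,160),sp2=(266,210,320,240),col=(262,175,338,200)).items():
    x0,y0,x1,y1=b; s=g[y0:y1,x0:x1]; bg=np.median(s); v,u=np.nonzero(s>bg+25); W=world(c,u+x0,v+y0,.006 if n!='col' else .008)
    r=cv2.minAreaRect(W[:,:2].astype(np.float32)*1000); print(n,'bright',len(u),np.round(r[0],1),np.round(r[1],1),round(r[2],1))
# tray outer rim
blob('tray',350,155,465,265,.012,.05)
for n,u,v in [('big cup',386,240),('small cup',433,240),('grooveL',385,213),('grooveR',430,211),('pocket',385,182),('pocketR',420,180),('between',408,245),('colIns top',385,224),('rim',420,168)]: print(n,world(c,u,v)[0])
E
```

```text
table -0.0007677294759698256 -0.0005305780073383085
tinA z95 0.0316315660367079
tinA 289 med [0.5494 0.3977 0.0293] zmax 0.0354989112068042 rect [549.1 398.2] [50.  51.3] 40.4
tinB z95 0.015682733455136415
tinB 413 med [0.4972 0.4843 0.0134] zmax 0.01989928550839586 rect [497.8 484.7] [61.9 61.5] 13.4
big z95 0.10325342705365644
big 199 med [0.5489 0.2551 0.1024] zmax 0.1105000211761737 rect [549.  254.5] [39.1 39.9] 23.6
small z95 0.08576678599544499
small 166 med [0.4214 0.3951 0.0844] zmax 0.09136608183170127 rect [421.6 396.2] [36.1 34.6] 66.9
glass z95 0.07064679227696112
glass 122 med [0.547  0.5775 0.0702] zmax 0.07706944978137797 rect [537.8 569. ] [57.2 54.4] 8.5
sp1 209 med [0.6628 0.0392 0.0055] zmax 0.010678277402482205 rect [662.8  32.9] [170.2  66.1] 88.6
sp2 235 med [0.4457 0.0654 0.0053] zmax 0.011812200850725535 rect [447.6  55.7] [144.4  79.8] 88.5
col 337 med [0.549  0.0354 0.0109] zmax 0.019840336415305075 rect [551.9  34.9] [203.9  66.8] 87.8
scol 199 med [0.4287 0.2634 0.0113] zmax 0.019497993288120574 rect [433.5 261.2] [113.3  51.7] 88.7
sp1 bright 91 [665.7  37.2] [128.4  23.2] 87.3
sp2 bright 148 [445.   58.8] [117.3  25.8] 76.3
col bright 134 [551.2  33.8] [ 11.1 151.5] 3.6
tray 5417 med [ 0.483  -0.2675  0.0213] zmax 0.032098647790951465 rect [ 467.  -239.4] [286.4 265.2] 89.4
big cup [ 0.3985 -0.1954  0.009 ]
small cup [ 0.3954 -0.323   0.0078]
grooveL [ 0.4713 -0.1953  0.0156]
grooveR [ 0.4742 -0.3189  0.0124]
pocket [ 0.5572 -0.2006  0.014 ]
pocketR [ 0.5607 -0.2974  0.0126]
between [ 0.3835 -0.2543  0.008 ]
colIns top [ 0.4401 -0.1913  0.0256]
rim [ 0.5934 -0.2983  0.017 ]
```

The tin is at (165,189), since it is 32 mm high and 51 mm across. The round at (135,210) is a dish, 16 mm high and 62 mm across. The lower spanner (291,225) spans about 46 px against about 53 px for the upper one, so it is the short one. Next I'll fit the tray and items precisely.

```bash
cat > fit.py <<'E'
from h import *
from scipy.optimize import minimize
from scipy.ndimage import gaussian_filter
np.set_printoptions(precision=4,suppress=True)
c=load('top'); P=cloud(c)
# tray: fit height model to cloud. frame: centre of column insert, v=(x',y')
def hm(x,y,p):
    z=np.where((abs(x)<1.5*p)&(abs(y)<.103),.022,np.nan)
    gap=abs(y)<.024
    s=x-p; z=np.where((abs(s)<.026)&(abs(y)<.073),.014,z)
    g=np.clip(.010+np.maximum(abs(x)-.007,0),0,.022); z=np.where((abs(x)<.019)&(abs(y)<.098),g,z)
    z=np.where(gap&np.isfinite(z),np.minimum(z,.006),z)
    b=x+p; z=np.where(np.hypot(b,y-.0635)<.032,.008,z); z=np.where(np.hypot(b,y+.0635)<.0265,.008,z)
    return z+.003
Q=P[155:265,352:465].reshape(-1,3); Q=Q[np.isfinite(Q).all(1)]
def cost(t):
    x0,y0,a,dz,p=t; d=Q[:,:2]-[x0,y0]; ca,sa=np.cos(a),np.sin(a)
    x=d[:,0]*ca+d[:,1]*sa; y=-d[:,0]*sa+d[:,1]*ca
    m=hm(x,y,p); r=np.where(np.isfinite(m),np.minimum(abs(Q[:,2]-m-dz),.008),.006)
    return r.sum()
best=None
for a in np.radians([-6,-3,0,3,6]):
  for x0 in(.465,.48,.495):
    s=np.array([x0,-.257,a,0,.08]); r=minimize(cost,s,method='Nelder-Mead',options=dict(initial_simplex=s+np.vstack([np.zeros(5),np.diag([.01,.01,.04,.002,.002])]),maxiter=600,xatol=1e-5))
    if best is None or r.fun<best.fun: best=r
x0,y0,a,dz,p=best.x; print('tray',best.x,np.degrees(a),best.fun/len(Q))
R=np.array([[np.cos(a),-np.sin(a)],[np.sin(a),np.cos(a)]])
for n,v in dict(spanner=(p,0),column=(0,0),tin=(-p,.0635),bottle=(-p,-.0635)).items(): print(n,R@v+[x0,y0])
print('cups by pixel',world(c,[386.6,434.4],[241,240.4],.025))
print('ends sp2',world(c,[269.3,314],[219.3,229.3],.006),'sp1',world(c,[271.7,324.3],[146,148.7],.006),'col',world(c,[267.7,331],[189,185.7],.008))
# line fits: long things, difference from blurred table colour
g=c['color'].astype(float).mean(2); 
for n,b,z in (('sp2',(266,212,318,237),.006),('col',(264,178,336,196),.008)):
    x0,y0_,x1,y1=b; s=g[y0_:y1,x0:x1]; w=np.clip(abs(s-np.median(s))-12,0,None); v,u=np.nonzero(w); W=world(c,u+x0,v+y0_,z)[:,:2]; ww=w[v,u]
    m=np.average(W,axis=0,weights=ww); e,E=np.linalg.eigh(np.cov(W.T,aweights=ww)); d=E[:,1]*np.sign(E[1,1]); t=(W-m)@d
    print(n,'mean',m,'dir deg from +y',np.degrees(np.arctan2(-d[0],d[1])),'extent',t.min(),t.max(),'mid',m+d*(t.min()+t.max())/2)
E
python3 fit.py
```

```text
tray [ 0.4739 -0.2579 -0.0083 -0.0009  0.0788] -0.47597167652609684 0.004014763968656373
spanner [ 0.5527 -0.2586]
column [ 0.4739 -0.2579]
tin [ 0.3956 -0.1938]
bottle [ 0.3946 -0.3208]
cups by pixel [[ 0.3945 -0.1931  0.025 ]
 [ 0.3929 -0.3209  0.025 ]]
ends sp2 [[ 0.4631  0.1187  0.006 ]
 [ 0.4327 -0.002   0.006 ]] sp1 [[ 0.6687  0.1075  0.006 ]
 [ 0.6574 -0.0387  0.006 ]] col [[ 0.5467  0.1212  0.008 ]
 [ 0.5517 -0.0529  0.008 ]]
sp2 mean [0.4425 0.0578] dir deg from +y -13.175687651074 extent -0.057106692156259485 0.06020081497928689 mid [0.4429 0.0593]
col mean [0.5492 0.038 ] dir deg from +y 2.5452085024083795 extent -0.09377723250281372 0.08805708339250222 mid [0.5493 0.0351]
```

```bash
cat > d.py <<'E'
import sys; from h import *
from scipy.spatial.transform import Rotation as Ro
# usage: d.py yaw x y z [x y z ...]  -> tool-frame shifts in mm and turn
a=list(map(float,sys.argv[1:])); s=get_state()
R=Ro.from_euler('xyz',s['orientation'],degrees=True); T=Ro.from_euler('xyz',[180,0,a[0]],degrees=True)
print('clock',round(s['clock'],2),'pos',s['ee_pos'].round(4),'rpy',s['orientation'].round(1),'w',round(s['gripper_width']*1e3,1),'F',s['force'].round(1),'q',s['qpos'].round(0))
print('turn',(R.inv()*T).as_rotvec(degrees=True).round(1))
for p in np.reshape(a[1:],(-1,3)): print(p,'->',(R.inv().apply(p-s['ee_pos'])*1e3).round(1))
E
python3 d.py 92 .5493 .035 .239 .5493 .035 .12
```

```text
clock 0.1 pos [0.2916 0.58   0.238 ] rpy [-179.9    0.   153.3] w 85.4 F [ 0.2  0.4 -0. ] q [-69.  22.   3.  92.  -1.  67.  -3.]
turn [-0.1  0.1 61.3]
[0.5493 0.035  0.239 ] -> [-475.  -371.2   -0. ]
[0.5493 0.035  0.12  ] -> [-475.  -370.9  119. ]
```

Call:
move_arm(
  plan=[
    [-238, -186, 0, 0, 0, 30, 60],
    [-238, -186, 0, 0, 0, 30, 60],
    [-238, -186, 0, 0, 0, 30, 60],
    [-238, -186, 0, 0, 0, 30, 60],
    [-238, -186, 0, 0, 0, 30, 50],
    [-475, -371, 30, 0, 0, 61.3, 50],
    [-475, -371, 60, 0, 0, 61.3, 50],
    [-475, -371, 100, 0, 0, 61.3, 50],
  ],
)

```text
clock: 1.1
ee_pos: [0.4995, 0.1431, 0.1941]
orientation: [179.8, -0.1, 91.7]
force: [0.5, 1.1, -0.6]
gripper_width: 0.0496
gripper_force: 0.0
```

```bash
python3 d.py 92 .5493 .035 .12 .5493 .035 .03 
```

```text
clock 1.1 pos [0.4995 0.1431 0.1941] rpy [ 1.798e+02 -1.000e-01  9.170e+01] w 49.6 F [ 0.5  1.1 -0.6] q [-44.  11.  26. 113.  -6.  57. -14.]
turn [ 0.2 -0.1 -0.3]
[0.5493 0.035  0.12  ] -> [-109.6   46.4   74.1]
[0.5493 0.035  0.03  ] -> [-109.7   46.2  164.1]
```

Call:
move_arm(
  plan=[
    [-55, 23, 37, 0, 0, 0, 40],
    [-110, 46, 74, 0, 0, 0, 40],
    [-110, 46, 134, 0, 0, 0, 40],
    [-110, 46, 134, 0, 0, 0, 40],
    [-110, 46, 134, 0, 0, 0, 40],
    [-110, 46, 134, 0, 0, 0, 40],
  ],
)

```text
clock: 1.85
ee_pos: [0.5499, 0.0383, 0.062]
orientation: [179.7, -0.1, 92.1]
force: [-0.6, 0.7, 1.0]
gripper_width: 0.0399
gripper_force: 0.0
```

```bash
python3 d.py 92 .5493 .035 .010; python3 -c "
from h import *
c=grab('side'); cv2.imwrite('pics/s1.png',cv2.resize(c['color'][120:280,170:380],None,fx=3.5,fy=3.5,interpolation=2))"
```

```text
clock 1.85 pos [0.5499 0.0383 0.062 ] rpy [ 1.797e+02 -1.000e-01  9.210e+01] w 39.9 F [-0.6  0.7  1. ] q [-30.  26.  26. 114. -16.  43.   8.]
turn [ 0.3 -0.1  0.1]
[0.5493 0.035  0.01  ] -> [-3.4 -0.9 52. ]
```

View pics/s1.png

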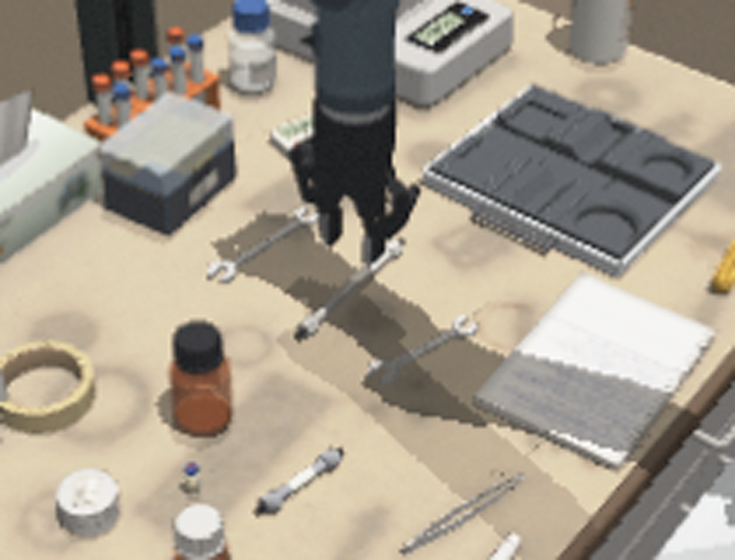

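The side view shows the gripper hanging over the middle of the long column, with its fingers either side of it across its length. I'll descend and close.

Call:
move_arm(
  plan=[
    [-3, -1, 26, 0, 0, 0, 40],
    [-3, -1, 45, 0, 0, 0, 40],
    [-3, -1, 51, 0, 0, 0, 40],
    [-3, -1, 51, 0, 0, 0, 40],
    [-3, -1, 51, 0, 0, 0, 0],
    [-3, -1, 51, 0, 0, 0, 0],
    [-3, -1, 51, 0, 0, 0, 0],
    [-3, -1, 51, 0, 0, 0, 0],
  ],
)

```text
clock: 2.9
ee_pos: [0.5482, 0.0336, 0.0095]
orientation: [179.9, -0.0, 92.0]
force: [0.2, -0.0, 5.6]
gripper_width: 0.0072
gripper_force: 58.8
```

Call:
move_arm(
  plan=[
    [0, 0, -4, 0, 0, 0, 0],
    [0, 0, -15, 0, 0, 0, 0],
    [0, 0, -40, 0, 0, 0, 0],
    [0, 0, -75, 0, 0, 0, 0],
    [0, 0, -100, 0, 0, 0, 0],
    [0, 0, -110, 0, 0, 0, 0],
    [0, 0, -110, 0, 0, 0, 0],
  ],
)

```text
clock: 3.78
ee_pos: [0.5471, 0.0336, 0.119]
orientation: [180.0, -0.0, 92.0]
force: [-0.8, 0.6, -1.7]
gripper_width: 0.0074
gripper_force: 58.6
```

```bash
python3 d.py 89.4 .4739 -.2579 .12 .4739 -.2579 .07; python3 -c "
from h import *
c=grab('side'); cv2.imwrite('pics/s2.png',cv2.resize(c['color'][100:260,200:410],None,fx=3.5,fy=3.5,interpolation=2)); grab('top')"
```

```text
clock 3.77 pos [0.5471 0.0336 0.119 ] rpy [180.  -0.  92.] w 7.4 F [-0.8  0.6 -1.7] q [-32.  21.  28. 113. -13.  50.   5.]
turn [ 0.  -0.   2.6]
[ 0.4739 -0.2579  0.12  ] -> [-288.8  -83.5   -1.2]
[ 0.4739 -0.2579  0.07  ] -> [-288.8  -83.5   48.8]
```

View pics/s2.png

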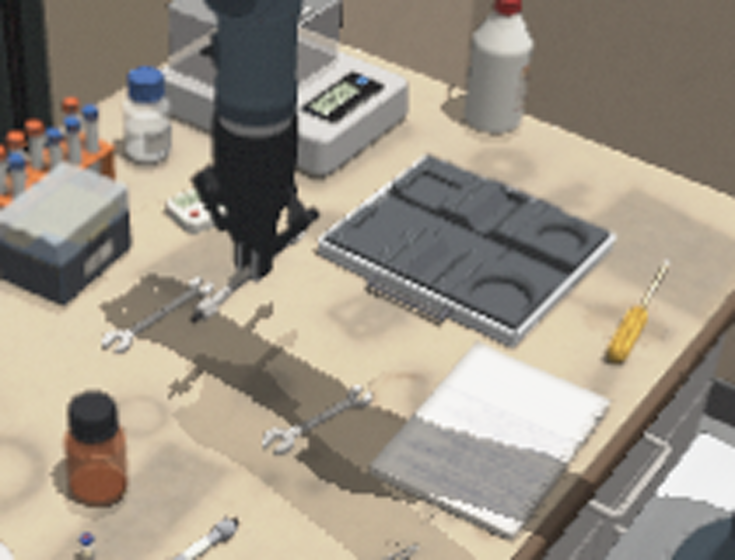

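The column is held and lifted clear of the table. I'll carry it over the middle insert.

Call:
move_arm(
  plan=[
    [-45, -14, 0, 0, 0, 2.6, 0],
    [-95, -28, 0, 0, 0, 2.6, 0],
    [-145, -42, 0, 0, 0, 2.6, 0],
    [-195, -56, 0, 0, 0, 2.6, 0],
    [-245, -70, 0, 0, 0, 2.6, 0],
    [-280, -81, 10, 0, 0, 2.6, 0],
    [-289, -84, 40, 0, 0, 2.6, 0],
    [-289, -84, 40, 0, 0, 2.6, 0],
  ],
)

```text
clock: 4.88
ee_pos: [0.4695, -0.258, 0.0755]
orientation: [-179.5, -0.1, 89.3]
force: [-0.4, 0.2, -2.1]
gripper_width: 0.0072
gripper_force: 58.7
```

Call:
move_arm(
  plan=[
    [0, 0, 0, 0, 0, 0, 0],
    [0, 0, 0, 0, 0, 0, 0],
    [0, 0, 0, 0, 0, 0, 0],
  ],
)

```text
clock: 5.25
ee_pos: [0.4744, -0.2576, 0.0795]
orientation: [179.9, 0.0, 89.5]
force: [-0.2, 0.7, -1.9]
gripper_width: 0.0071
gripper_force: 58.7
```

```bash
python3 d.py 89.4 .4739 -.2579 .022; python3 -c "
from h import *
for n,(x0,y0,x1,y1) in dict(top=(345,150,470,270),side=(270,120,400,240)).items():
    c=grab(n); cv2.imwrite('pics/p1'+n+'.png',cv2.resize(c['color'][y0:y1,x0:x1],None,fx=3,fy=3,interpolation=2))
a=cv2.imread('pics/p1top.png');b=cv2.imread('pics/p1side.png');o=np.zeros((360,770,3),np.uint8);o[:,:375]=a[:,:375];o[:,380:770]=b;cv2.imwrite('pics/p1.png',o)"
```

```text
clock 5.25 pos [ 0.4744 -0.2576  0.0795] rpy [179.9   0.   89.5] w 7.1 F [-0.2  0.7 -1.9] q [ -4.  25.  33. 115. -19.  45.  40.]
turn [0.1 0.  0.1]
[ 0.4739 -0.2579  0.022 ] -> [-0.3 -0.6 57.5]
```

View pics/p1.png

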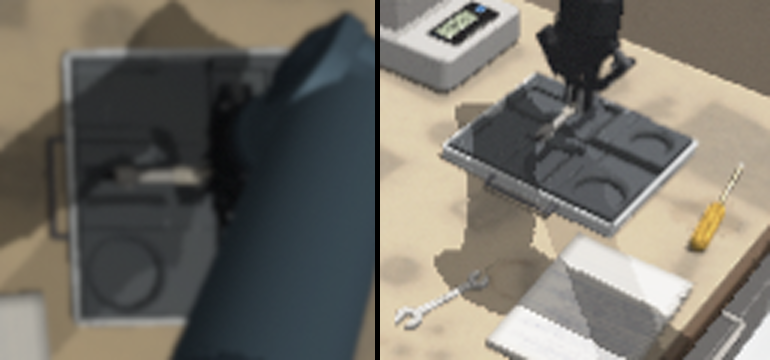

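```bash
python3 -c "
from h import *
np.set_printoptions(precision=4,suppress=True)
for n in('top','side'):
    P=cloud(load(n)).reshape(-1,3); Q=P[(abs(P[:,0]-.474)<.02)&(P[:,1]>-.24)&(P[:,1]<-.13)&(P[:,2]>.05)&(P[:,2]<.11)]
    for a in np.arange(-.24,-.13,.01):
        q=Q[(Q[:,1]>=a)&(Q[:,1]<a+.01)]
        if len(q): print(n,round(a,2),len(q),np.median(q,0),q[:,1].max())
"
```

```text
top -0.24 19 [ 0.4734 -0.2357  0.0829] -0.23081196185863145
top -0.23 18 [ 0.4735 -0.2259  0.0818] -0.22077514095280035
top -0.22 16 [ 0.4727 -0.2155  0.0804] -0.21019248779391136
top -0.21 16 [ 0.473  -0.2056  0.081 ] -0.2002729944991046
top -0.2 16 [ 0.4734 -0.1951  0.0813] -0.1907213704690254
top -0.19 29 [ 0.4716 -0.1846  0.0835] -0.18000698398387494
top -0.18 20 [ 0.4729 -0.1762  0.08  ] -0.17029346983395424
top -0.17 6 [ 0.4731 -0.1675  0.0797] -0.16494345270950242
side -0.24 8 [ 0.4731 -0.2357  0.0867] -0.2308348520626316
side -0.23 5 [ 0.4708 -0.2288  0.0851] -0.22211526971292025
side -0.22 6 [ 0.4718 -0.2154  0.0854] -0.21068943209284816
side -0.21 3 [ 0.472  -0.2052  0.0861] -0.20432942902227597
side -0.2 7 [ 0.4719 -0.1951  0.0871] -0.19087739275910015
side -0.19 11 [ 0.4731 -0.1857  0.0842] -0.18141418793927505
side -0.18 8 [ 0.4723 -0.1771  0.0821] -0.1719304306964772
side -0.17 3 [ 0.4731 -0.1688  0.0852] -0.166701572333556
```

Seen from the top, the column is level at x 0.473 with its near end at y −0.165. That puts its centre about 4 mm too far left, so I'll shift it and lower it.

Call:
move_arm(
  plan=[
    [-3, 0, 15, 0, 0, 0, 0],
    [-3, 0, 30, 0, 0, 0, 0],
    [-3, 0, 42, 0, 0, 0, 0],
    [-3, 0, 49, 0, 0, 0, 0],
    [-3, 0, 53, 0, 0, 0, 0],
    [-3, 0, 56, 0, 0, 0, 0],
    [-3, 0, 56, 0, 0, 0, 0],
  ],
)

```text
clock: 6.22
ee_pos: [0.4736, -0.2614, 0.0229]
orientation: [180.0, 0.0, 89.4]
force: [0.3, 0.1, -1.8]
gripper_width: 0.0073
gripper_force: 58.8
```

Call:
move_arm(
  plan=[
    [0, 0, 1, 0, 0, 0, 0],
    [0, 0, 2, 0, 0, 0, 0],
    [0, 0, 2, 0, 0, 0, 0],
    [0, 0, 2, 0, 0, 0, 0],
  ],
)

```text
clock: 6.72
ee_pos: [0.4737, -0.2615, 0.0225]
orientation: [179.9, -0.1, 89.4]
force: [-3.1, 2.1, 11.0]
gripper_width: 0.0076
gripper_force: 60.0
```

Call:
move_arm(
  plan=[
    [0, 0, 1, 0, 0, 0, 12],
    [0, 0, 0, 0, 0, 0, 22],
    [0, 0, 0, 0, 0, 0, 30],
    [0, 0, -10, 0, 0, 0, 30],
    [0, 0, -40, 0, 0, 0, 30],
    [0, 0, -90, 0, 0, 0, 40],
    [0, 0, -120, 0, 0, 0, 40],
    [0, 0, -120, 0, 0, 0, 40],
  ],
)

```text
clock: 7.72
ee_pos: [0.4755, -0.2626, 0.144]
orientation: [179.6, 0.1, 89.4]
force: [0.2, -0.2, -0.9]
gripper_width: 0.0399
gripper_force: 0.0
```

```bash
python3 d.py 76.8 .4435 .0585 .14 .4435 .0585 .06
```

```text
clock 7.72 pos [ 0.4755 -0.2626  0.144 ] rpy [1.796e+02 1.000e-01 8.940e+01] w 39.9 F [ 0.2 -0.2 -0.9] q [ -7.  19.  36. 113. -14.  52.  37.]
turn [ 0.4  0.1 12.6]
[0.4435 0.0585 0.14  ] -> [320.7 -35.4   3.1]
[0.4435 0.0585 0.06  ] -> [320.9 -35.9  83.1]
```

Call:
move_arm(
  plan=[
    [60, -6, 0, 0, 0, 6, 40],
    [120, -13, 0, 0, 0, 12.8, 40],
    [180, -20, 2, 0, 0, 12.8, 40],
    [240, -27, 10, 0, 0, 12.8, 40],
    [295, -33, 40, 0, 0, 12.8, 40],
    [321, -35, 84, 0, 0, 12.8, 40],
    [321, -35, 84, 0, 0, 12.8, 40],
    [321, -35, 84, 0, 0, 12.8, 40],
  ],
)

```text
clock: 8.72
ee_pos: [0.4414, 0.0589, 0.0565]
orientation: [-180.0, 0.1, 76.6]
force: [-0.2, 0.1, 0.4]
gripper_width: 0.04
gripper_force: 0.0
```

```bash
python3 -c "
from h import *
for n,(x0,y0,x1,y1) in dict(top=(345,150,470,270),side=(220,140,350,260)).items():
    c=grab(n); cv2.imwrite('pics/p2'+n+'.png',cv2.resize(c['color'][y0:y1,x0:x1],None,fx=3,fy=3,interpolation=2))
a=cv2.imread('pics/p2top.png');b=cv2.imread('pics/p2side.png');o=np.zeros((360,770,3),np.uint8);o[:,:375]=a[:,:375];o[:,380:770]=b;cv2.imwrite('pics/p2.png',o)
P=cloud(load('top'));print(P[210:215,375:400,2].max(0).round(3))";python3 d.py 76.5 .4445 .0585 .010
```

```text
[0.016 0.022 0.025 0.025 0.029 0.03  0.028 0.034 0.029 0.03  0.029 0.032
 0.029 0.026 0.028 0.026 0.026 0.026 0.024 0.027 0.027 0.028 0.025 0.024
 0.026]
clock 8.82 pos [0.4427 0.0587 0.0576] rpy [179.9  -0.   76.4] w 40.2 F [-0.1 -0.7  0.8] q [-38.  17.  28. 128. -13.  38. -14.]
turn [ 0.1 -0.  -0.1]
[0.4445 0.0585 0.01  ] -> [ 0.2  1.7 47.6]
```

View pics/p2.png

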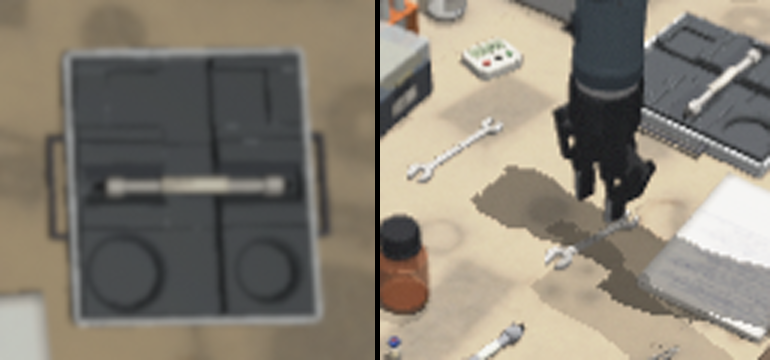

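The column lies centred in the long groove of the middle insert, in the crop from (95,187) to (293,185). The gripper hangs over the shank of the short spanner.

Call:
move_arm(
  plan=[
    [0, 2, 20, 0, 0, 0, 40],
    [0, 2, 38, 0, 0, 0, 40],
    [0, 2, 48, 0, 0, 0, 40],
    [0, 2, 48, 0, 0, 0, 40],
    [0, 2, 48, 0, 0, 0, 0],
    [0, 2, 48, 0, 0, 0, 0],
    [0, 2, 48, 0, 0, 0, 0],
    [0, 2, 48, 0, 0, 0, 0],
  ],
)

```text
clock: 9.82
ee_pos: [0.4444, 0.0597, 0.0095]
orientation: [179.9, -0.1, 76.6]
force: [-1.2, -0.2, 6.5]
gripper_width: 0.0094
gripper_force: 58.8
```

Call:
move_arm(
  plan=[
    [0, 0, -3, 0, 0, 0, 0],
    [0, 0, -10, 0, 0, 0, 0],
    [0, 0, -30, 0, 0, 0, 0],
    [0, 0, -65, 0, 0, 0, 0],
    [0, 0, -100, 0, 0, 0, 0],
    [0, 0, -110, 0, 0, 0, 0],
    [0, 0, -110, 0, 0, 0, 0],
  ],
)

```text
clock: 10.7
ee_pos: [0.4436, 0.06, 0.119]
orientation: [180.0, -0.1, 76.6]
force: [-1.1, -1.0, 0.3]
gripper_width: 0.0092
gripper_force: 58.8
```

```bash
python3 d.py 89.4 .5527 -.2586 .12 .5527 -.2586 .07
```

```text
clock 10.7 pos [0.4436 0.06   0.119 ] rpy [ 1.80e+02 -1.00e-01  7.66e+01] w 9.2 F [-1.1 -1.   0.3] q [-42.  10.  31. 126.  -7.  46. -19.]
turn [  0.1  -0.1 -12.8]
[ 0.5527 -0.2586  0.12  ] -> [-284.8  179.7   -1.2]
[ 0.5527 -0.2586  0.07  ] -> [-284.8  179.7   48.8]
```

Call:
move_arm(
  plan=[
    [-42, 27, 0, 0, 0, -4, 0],
    [-90, 57, 0, 0, 0, -8, 0],
    [-138, 87, 0, 0, 0, -12.8, 0],
    [-186, 117, 0, 0, 0, -12.8, 0],
    [-234, 147, 0, 0, 0, -12.8, 0],
    [-272, 172, 10, 0, 0, -12.8, 0],
    [-285, 180, 40, 0, 0, -12.8, 0],
    [-285, 180, 40, 0, 0, -12.8, 0],
  ],
)

```text
clock: 11.7
ee_pos: [0.5487, -0.2598, 0.074]
orientation: [-179.5, -0.1, 89.2]
force: [-0.8, 0.9, -1.1]
gripper_width: 0.0095
gripper_force: 58.8
```

Call:
move_arm(
  plan=[
    [0, 0, 0, 0, 0, 0, 0],
    [0, 0, 0, 0, 0, 0, 0],
    [0, 0, 0, 0, 0, 0, 0],
  ],
)

```text
clock: 12.08
ee_pos: [0.5534, -0.2584, 0.0795]
orientation: [179.9, -0.0, 89.5]
force: [0.2, -1.0, -0.2]
gripper_width: 0.0096
gripper_force: 58.8
```

```bash
python3 d.py 89.4 .5527 -.2586 .025; python3 -c "
from h import *
np.set_printoptions(precision=4,suppress=True)
for n,(x0,y0,x1,y1) in dict(top=(345,150,470,270),side=(280,100,410,220)).items():
    c=grab(n); cv2.imwrite('pics/p3'+n+'.png',cv2.resize(c['color'][y0:y1,x0:x1],None,fx=3,fy=3,interpolation=2))
    P=cloud(c).reshape(-1,3); Q=P[(abs(P[:,0]-.555)<.03)&(P[:,1]>-.35)&(P[:,1]<-.17)&(P[:,2]>.06)&(P[:,2]<.1)]
    for a in np.arange(-.35,-.17,.01):
        q=Q[(Q[:,1]>=a)&(Q[:,1]<a+.01)]
        if len(q): print(n,round(a,2),len(q),np.median(q,0),q[:,0].min(),q[:,0].max(),q[:,1].max())
a=cv2.imread('pics/p3top.png');b=cv2.imread('pics/p3side.png');o=np.zeros((360,770,3),np.uint8);o[:,:375]=a[:,:375];o[:,380:770]=b;cv2.imwrite('pics/p3.png',o)"
```

```text
clock 12.07 pos [ 0.5534 -0.2584  0.0795] rpy [179.9  -0.   89.5] w 9.6 F [ 0.2 -1.  -0.2] q [ -5.  32.  33. 105. -22.  49.  38.]
turn [ 0.1 -0.   0.1]
[ 0.5527 -0.2586  0.025 ] -> [-0.3 -0.7 54.5]
top -0.26 26 [ 0.5541 -0.252   0.0815] 0.5337494637227174 0.5692205223204198 -0.2503768844972929
top -0.25 29 [ 0.551  -0.2472  0.0799] 0.5406815881796334 0.5619361906780702 -0.24160481465350467
top -0.24 12 [ 0.5515 -0.235   0.074 ] 0.5485217152284743 0.5548855302512969 -0.23112755852867622
top -0.23 13 [ 0.5517 -0.2245  0.0757] 0.5475535371764728 0.5572351070670317 -0.2204418209689549
top -0.22 33 [ 0.5514 -0.2146  0.0749] 0.5392277290782694 0.5662645435390473 -0.21011215128342817
top -0.21 29 [ 0.5565 -0.2057  0.0757] 0.5379481849682892 0.5653713421482406 -0.2000150812672774
top -0.2 14 [ 0.5567 -0.1973  0.0749] 0.5408711297419766 0.5631608832630202 -0.19341967535985755
side -0.32 4 [ 0.5433 -0.3137  0.0767] 0.5394976672672837 0.546303186735142 -0.31046807257772246
side -0.31 5 [ 0.5408 -0.3021  0.0778] 0.5398417226122584 0.5439971885594449 -0.30008060452207674
side -0.3 2 [ 0.5464 -0.2
[... 154 characters left out ...]
0687508888788
side -0.26 27 [ 0.546  -0.2525  0.0883] 0.5326915067465756 0.5707471289105231 -0.2501770662708781
side -0.25 12 [ 0.5543 -0.2465  0.0878] 0.5441480289040451 0.5623502165376723 -0.24022420804089706
side -0.24 5 [ 0.5512 -0.2347  0.0788] 0.5490642985264056 0.5559386636959406 -0.23046641556664285
side -0.23 5 [ 0.5573 -0.2229  0.0797] 0.5525447123882739 0.5653078287975198 -0.22188911097855998
side -0.22 12 [ 0.5531 -0.2161  0.0796] 0.5404511887975948 0.5656366305667362 -0.21161322546302455
side -0.21 12 [ 0.5569 -0.2035  0.0815] 0.5388297825142397 0.5650540076164231 -0.20027053689218266
side -0.2 3 [ 0.5442 -0.1977  0.0783] 0.5407299791703615 0.5579043025630386 -0.1968421677535128
```

View pics/p3.png

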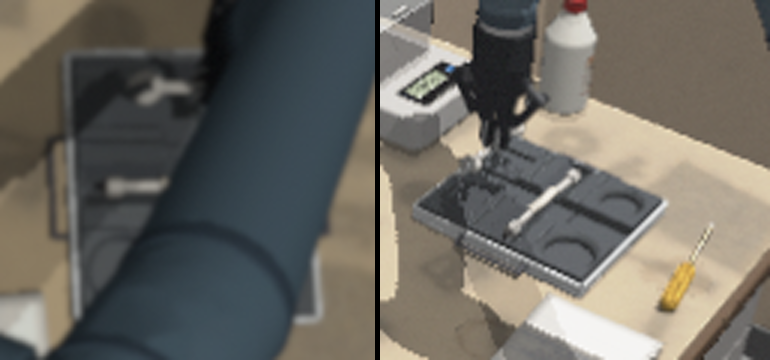

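The spanner is level, with its jaw at x 0.538–0.566 and its near tip at about y −0.194, so it is centred on the pocket. I'll lower it.

Call:
move_arm(
  plan=[
    [0, -1, 15, 0, 0, 0, 0],
    [0, -1, 30, 0, 0, 0, 0],
    [0, -1, 42, 0, 0, 0, 0],
    [0, -1, 48, 0, 0, 0, 0],
    [0, -1, 51, 0, 0, 0, 0],
    [0, -1, 53, 0, 0, 0, 0],
    [0, -1, 53, 0, 0, 0, 0],
    [0, -1, 53, 0, 0, 0, 0],
  ],
)

```text
clock: 13.18
ee_pos: [0.5514, -0.2594, 0.0267]
orientation: [-180.0, -0.1, 89.4]
force: [-3.8, 1.5, 5.8]
gripper_width: 0.0092
gripper_force: 59.5
```

Call:
move_arm(
  plan=[
    [0, 0, 1, 0, 0, 0, 0],
    [0, 0, 1, 0, 0, 0, 0],
  ],
)

```text
clock: 13.42
ee_pos: [0.5514, -0.2594, 0.0266]
orientation: [-180.0, -0.1, 89.4]
force: [-4.9, 2.9, 11.8]
gripper_width: 0.01
gripper_force: 60.1
```

On the floor. I'll release and lift.

Call:
move_arm(
  plan=[
    [0, 0, 0, 0, 0, 0, 15],
    [0, 0, 0, 0, 0, 0, 25],
    [0, 0, 0, 0, 0, 0, 30],
    [0, 0, -10, 0, 0, 0, 30],
    [0, 0, -40, 0, 0, 0, 30],
    [0, 0, -90, 0, 0, 0, 60],
    [0, 0, -140, 0, 0, 0, 85],
    [0, 0, -140, 0, 0, 0, 85],
  ],
)

```text
clock: 14.42
ee_pos: [0.5551, -0.2616, 0.1705]
orientation: [179.4, 0.2, 89.4]
force: [0.3, 0.6, -0.8]
gripper_width: 0.0825
gripper_force: 0.0
```

```bash
python3 d.py 120 .549 .398 .17 .549 .398 .07
```

```text
clock 14.43 pos [ 0.5551 -0.2616  0.1705] rpy [179.4   0.2  89.4] w 82.5 F [ 0.3  0.6 -0.8] q [ -8.  25.  36. 102. -17.  58.  35.]
turn [  0.6   0.4 -30.6]
[0.549 0.398 0.17 ] -> [659.5 -13.3  -1.9]
[0.549 0.398 0.07 ] -> [659.9 -14.4  98.1]
```

Call:
move_arm(
  plan=[
    [60, -1, 0, 0, 0, -5, 85],
    [120, -2, 0, 0, 0, -10.6, 85],
    [180, -4, 0, 0, 0, -10.6, 85],
    [240, -5, 0, 0, 0, -10.6, 85],
    [300, -6, 0, 0, 0, -10.6, 85],
    [360, -7, 0, 0, 0, -10.6, 85],
    [420, -8, 0, 0, 0, -10.6, 85],
    [480, -10, 0, 0, 0, -10.6, 85],
  ],
)

```text
clock: 15.42
ee_pos: [0.5458, 0.2224, 0.1641]
orientation: [-180.0, 0.0, 100.0]
force: [0.5, -0.4, -0.4]
gripper_width: 0.0848
gripper_force: 0.0
```

```bash
python3 d.py 100 .549 .398 .17 .549 .398 .06
```

```text
clock 15.43 pos [0.5458 0.2224 0.1641] rpy [-180.    0.  100.] w 84.8 F [ 0.5 -0.4 -0.4] q [-47.  21.  25. 105. -11.  56.  -7.]
turn [-0.  0. -0.]
[0.549 0.398 0.17 ] -> [172.4  33.6  -6. ]
[0.549 0.398 0.06 ] -> [172.5  33.7 104. ]
```

Call:
move_arm(
  plan=[
    [60, 12, -3, 0, 0, 0, 85],
    [120, 24, -3, 0, 0, 0, 85],
    [170, 33, 0, 0, 0, 0, 85],
    [172, 34, 45, 0, 0, 0, 85],
    [172, 34, 90, 0, 0, 0, 85],
    [172, 34, 90, 0, 0, 0, 85],
    [172, 34, 90, 0, 0, 0, 85],
  ],
)

```text
clock: 16.3
ee_pos: [0.551, 0.396, 0.0757]
orientation: [179.9, -0.0, 100.0]
force: [0.6, 0.3, 0.8]
gripper_width: 0.085
gripper_force: 0.0
```

```bash
python3 d.py 100 .549 .398 .025
```

```text
clock 16.3 pos [0.551  0.396  0.0757] rpy [179.9  -0.  100. ] w 85.0 F [0.6 0.3 0.8] q [-54.  36.  20.  94. -15.  52. -19.]
turn [ 0.1 -0.  -0. ]
[0.549 0.398 0.025] -> [ 2.3 -1.6 50.7]
```

Call:
move_arm(
  plan=[
    [2, -2, 25, 0, 0, 0, 85],
    [2, -2, 45, 0, 0, 0, 85],
    [2, -2, 54, 0, 0, 0, 85],
    [2, -2, 54, 0, 0, 0, 85],
    [2, -2, 54, 0, 0, 0, 45],
    [2, -2, 54, 0, 0, 0, 40],
    [2, -2, 54, 0, 0, 0, 40],
    [2, -2, 54, 0, 0, 0, 40],
  ],
)

```text
clock: 17.3
ee_pos: [0.5491, 0.3984, 0.0222]
orientation: [179.8, -0.1, 100.0]
force: [0.5, -0.2, 4.6]
gripper_width: 0.0487
gripper_force: 62.5
```

Call:
move_arm(
  plan=[
    [0, 0, -5, 0, 0, 0, 40],
    [0, 0, -20, 0, 0, 0, 40],
    [0, 0, -45, 0, 0, 0, 40],
    [0, 0, -85, 0, 0, 0, 40],
    [0, 0, -120, 0, 0, 0, 40],
    [0, 0, -130, 0, 0, 0, 40],
    [0, 0, -130, 0, 0, 0, 40],
  ],
)

```text
clock: 18.18
ee_pos: [0.5477, 0.3978, 0.151]
orientation: [180.0, -0.0, 100.0]
force: [-1.0, 0.2, -0.5]
gripper_width: 0.0485
gripper_force: 62.2
```

```bash
python3 d.py 89.4 .395 -.1935 .15 .395 -.1935 .07; python3 -c "
from h import *
c=grab('side'); cv2.imwrite('pics/s4.png',cv2.resize(c['color'][160:320,130:330],None,fx=3,fy=3,interpolation=2))"
```

```text
clock 18.18 pos [0.5477 0.3978 0.151 ] rpy [180.  -0. 100.] w 48.5 F [-1.   0.2 -0.5] q [-55.  31.  22.  93. -13.  59. -20.]
turn [ 0.  -0.  10.6]
[ 0.395  -0.1935  0.15  ] -> [-5.557e+02 -2.532e+02  5.000e-01]
[ 0.395  -0.1935  0.07  ] -> [-555.8 -253.3   80.5]
```

View pics/s4.png

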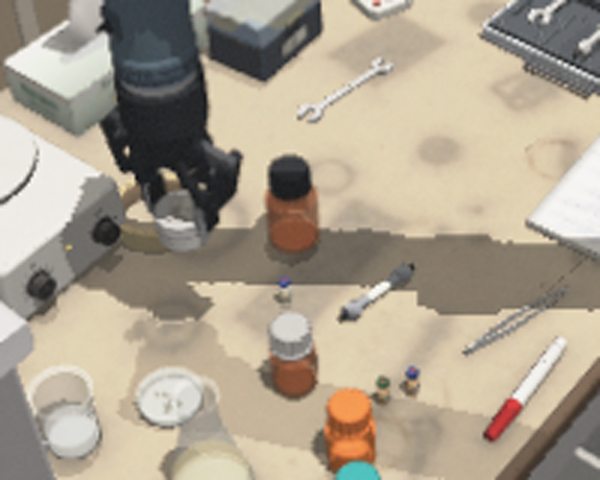

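The tin is held upright at (180,225) in the crop and is clear of the table. I'll carry it to the large cup.

Call:
move_arm(
  plan=[
    [-40, -18, 0, 0, 0, 5, 40],
    [-90, -41, 0, 0, 0, 10.6, 40],
    [-145, -66, 0, 0, 0, 10.6, 40],
    [-200, -91, 0, 0, 0, 10.6, 40],
    [-255, -116, 0, 0, 0, 10.6, 40],
    [-310, -141, 0, 0, 0, 10.6, 40],
    [-365, -166, 0, 0, 0, 10.6, 40],
    [-420, -191, 0, 0, 0, 10.6, 40],
  ],
)

```text
clock: 19.23
ee_pos: [0.4305, -0.0508, 0.1492]
orientation: [-179.8, 0.0, 89.4]
force: [0.3, 0.0, -0.5]
gripper_width: 0.0489
gripper_force: 62.2
```

```bash
python3 d.py 89.4 .395 -.1935 .15 .395 -.1935 .07
```

```text
clock 19.23 pos [ 0.4305 -0.0508  0.1492] rpy [-179.8    0.    89.4] w 48.9 F [ 0.3  0.  -0.5] q [-35.   5.  38. 126.  -4.  50.   5.]
turn [-0.2  0.   0. ]
[ 0.395  -0.1935  0.15  ] -> [-143.   -34.1   -0.6]
[ 0.395  -0.1935  0.07  ] -> [-143.   -33.9   79.4]
```

Call:
move_arm(
  plan=[
    [-45, -11, 0, 0, 0, 0, 40],
    [-90, -22, 5, 0, 0, 0, 40],
    [-125, -30, 30, 0, 0, 0, 40],
    [-125, -30, 65, 0, 0, 0, 40],
    [-125, -30, 72, 0, 0, 0, 40],
    [-125, -30, 72, 0, 0, 0, 40],
    [-125, -30, 72, 0, 0, 0, 40],
  ],
)

```text
clock: 20.1
ee_pos: [0.4024, -0.1735, 0.0794]
orientation: [179.9, -0.0, 89.5]
force: [-0.3, -0.1, -0.9]
gripper_width: 0.0485
gripper_force: 62.3
```

```bash
python3 d.py 89.4 .395 -.1935 .07; python3 -c "
from h import *
np.set_printoptions(precision=4,suppress=True)
for n in('top','side'):
    c=grab(n); P=cloud(c).reshape(-1,3); Q=P[(abs(P[:,0]-.397)<.045)&(abs(P[:,1]+.19)<.045)&(P[:,2]>.05)&(P[:,2]<.1)]
    for a in np.arange(.05,.1,.004):
        q=Q[(Q[:,2]>=a)&(Q[:,2]<a+.004)]
        if len(q): print(n,round(a,3),len(q),np.median(q,0),q.min(0),q.max(0))
c=load('top'); cv2.imwrite('pics/p5.png',cv2.resize(c['color'][150:270,345:470],None,fx=4,fy=4,interpolation=2))"
```

```text
clock 20.1 pos [ 0.4024 -0.1735  0.0794] rpy [179.9  -0.   89.5] w 48.5 F [-0.3 -0.1 -0.9] q [-20.  16.  42. 129. -16.  41.  33.]
turn [ 0.1 -0.   0.1]
[ 0.395  -0.1935  0.07  ] -> [-20.1  -7.3   9.4]
top 0.054 1 [ 0.3876 -0.1526  0.0566] [ 0.3876 -0.1526  0.0566] [ 0.3876 -0.1526  0.0566]
top 0.058 5 [ 0.3925 -0.1536  0.0613] [ 0.382  -0.1566  0.0594] [ 0.416  -0.1493  0.0617]
top 0.062 4 [ 0.4    -0.1491  0.0647] [ 0.395  -0.1553  0.0631] [ 0.4181 -0.1488  0.0652]
top 0.066 6 [ 0.3881 -0.1517  0.0673] [ 0.3789 -0.1605  0.0662] [ 0.4076 -0.1488  0.0696]
top 0.07 2 [ 0.3955 -0.1485  0.0725] [ 0.3915 -0.1493  0.0712] [ 0.3995 -0.1477  0.0739]
top 0.074 7 [ 0.4117 -0.1582  0.0765] [ 0.373  -0.1633  0.0748] [ 0.4267 -0.1498  0.0778]
top 0.078 9 [ 0.3883 -0.1527  0.0804] [ 0.3702 -0.1629  0.0782] [ 0.429  -0.1483  0.0816]
top 0.082 41 [ 0.3953 -0.1585  0.0852] [ 0.3648 -0.1673  0.0826] [ 0.4311 -0.1473  0.086 ]
top 0.086 58 [ 0.3965 -0.1578  0.0877] [ 0.3672 -0.1667  0.086 ] [ 0.4232 -0.1471  0.0898]
top 0.09 6 [ 0.3987 -0.1577  0.0919] [ 0.372  -0.1628  0.09  ] [ 0.4277 -0.1514  0.0922]
[... 398 characters left out ...]
.0714] [ 0.377  -0.1697  0.0702] [ 0.4161 -0.1471  0.0737]
side 0.074 12 [ 0.3925 -0.1548  0.0755] [ 0.3782 -0.1689  0.0741] [ 0.4107 -0.1483  0.078 ]
side 0.078 10 [ 0.3989 -0.158   0.0793] [ 0.3689 -0.1711  0.0786] [ 0.4278 -0.1499  0.0816]
side 0.082 18 [ 0.388  -0.1559  0.0837] [ 0.3705 -0.1734  0.0822] [ 0.43   -0.1492  0.0858]
side 0.086 31 [ 0.3981 -0.1658  0.0889] [ 0.3711 -0.1925  0.086 ] [ 0.438  -0.1487  0.09  ]
side 0.09 76 [ 0.4024 -0.1691  0.092 ] [ 0.3634 -0.1994  0.0901] [ 0.4332 -0.1498  0.0938]
side 0.094 22 [ 0.4006 -0.1702  0.0952] [ 0.3673 -0.1944  0.094 ] [ 0.4395 -0.1502  0.0977]
side 0.098 6 [ 0.3965 -0.1715  0.0983] [ 0.3624 -0.1793  0.0981] [ 0.4349 -0.1624  0.0993]
```

View pics/p5.png

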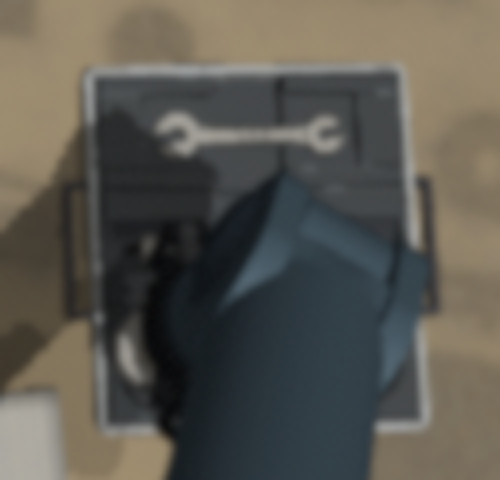

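The spanner lies inside its pocket, in the crop from (157,133) to (345,133). The tin's edge puts its centre at the TCP, so I'll move the last 20 mm and lower it into the large cup.

Call:
move_arm(
  plan=[
    [-20, -7, 5, 0, 0, 0, 40],
    [-20, -7, 15, 0, 0, 0, 40],
    [-20, -7, 25, 0, 0, 0, 40],
    [-20, -7, 32, 0, 0, 0, 40],
    [-20, -7, 38, 0, 0, 0, 40],
    [-20, -7, 42, 0, 0, 0, 40],
    [-20, -7, 45, 0, 0, 0, 40],
    [-20, -7, 45, 0, 0, 0, 40],
  ],
)

```text
clock: 21.2
ee_pos: [0.3942, -0.1938, 0.0335]
orientation: [-180.0, 0.0, 89.4]
force: [0.6, 0.0, -0.2]
gripper_width: 0.0488
gripper_force: 62.5
```

Call:
move_arm(
  plan=[
    [0, 0, 1, 0, 0, 0, 40],
    [0, 0, 1, 0, 0, 0, 40],
    [0, 0, 1, 0, 0, 0, 60],
    [0, 0, 0, 0, 0, 0, 68],
    [0, 0, -10, 0, 0, 0, 75],
    [0, 0, -40, 0, 0, 0, 80],
    [0, 0, -90, 0, 0, 0, 80],
    [0, 0, -140, 0, 0, 0, 80],
  ],
)

```text
clock: 22.2
ee_pos: [0.3938, -0.1939, 0.1751]
orientation: [-179.9, 0.0, 89.4]
force: [0.1, 0.9, -0.3]
gripper_width: 0.0799
gripper_force: 0.0
```

```bash
python3 d.py 89.4 .4214 .3955 .17 .4214 .3955 .13
```

```text
clock 22.2 pos [ 0.3938 -0.1939  0.1751] rpy [-179.9    0.    89.4] w 79.9 F [ 0.1  0.9 -0.3] q [-27.   3.  49. 125.  -3.  54.  24.]
turn [-0.1  0.  -0. ]
[0.4214 0.3955 0.17  ] -> [589.6  21.2   4.8]
[0.4214 0.3955 0.13  ] -> [589.7  21.2  44.8]
```

Call:
move_arm(
  plan=[
    [60, 2, 0, 0, 0, 0, 70],
    [120, 4, 0, 0, 0, 0, 70],
    [180, 6, 0, 0, 0, 0, 70],
    [240, 9, 0, 0, 0, 0, 70],
    [300, 11, 0, 0, 0, 0, 70],
    [360, 13, 0, 0, 0, 0, 70],
    [420, 15, 0, 0, 0, 0, 70],
    [480, 17, 0, 0, 0, 0, 70],
  ],
)

```text
clock: 23.2
ee_pos: [0.4163, 0.2878, 0.1744]
orientation: [179.9, -0.0, 89.4]
force: [1.3, -0.8, 1.2]
gripper_width: 0.0698
gripper_force: 0.0
```

Call:
move_arm(
  plan=[
    [60, 2, 0, 0, 0, 0, 70],
    [110, 4, 10, 0, 0, 0, 70],
    [110, 4, 40, 0, 0, 0, 70],
    [110, 4, 40, 0, 0, 0, 70],
    [110, 4, 40, 0, 0, 0, 70],
  ],
)

```text
clock: 23.82
ee_pos: [0.422, 0.395, 0.1344]
orientation: [180.0, 0.0, 89.3]
force: [0.2, -0.2, -0.5]
gripper_width: 0.0702
gripper_force: 0.0
```

```bash
python3 -c "
from h import *
c=grab('top'); grab('side')
P=cloud(c); z=P[228:256,370:400]; m=(z[...,2]>.036)&(z[...,2]<.06); q=z[m]; print(m.sum(),np.median(q,0),q.min(0),q.max(0), cv2.minEnclosingCircle(q[:,:2].astype(np.float32)))
a=cv2.resize(c['color'][150:270,345:470],None,fx=3,fy=3,interpolation=2); b=cv2.resize(load('side')['color'][190:320,160:290],None,fx=2.77,fy=2.77,interpolation=2)[:360]
o=np.zeros((360,770,3),np.uint8);o[:,:375]=a;o[:b.shape[0],380:380+b.shape[1]]=b;cv2.imwrite('pics/p6.png',o)"; python3 d.py 89.4 .4214 .3955 .045
```

```text
298 [ 0.39268246 -0.19276899  0.04067466] [ 0.36701959 -0.21738056  0.03605929] [ 0.41712109 -0.1677366   0.04733239] ((0.39242061972618103, -0.19345158338546753), 0.02587508037686348)
clock 23.93 pos [0.4225 0.3956 0.1352] rpy [ 1.799e+02 -1.000e-01  8.930e+01] w 69.8 F [0.4 0.5 0.6] q [-62.  21.  17. 107.  -8.  52. -41.]
turn [ 0.1 -0.1 -0.1]
[0.4214 0.3955 0.045 ] -> [-0.2 -1.2 90.2]
```

View pics/p6.png

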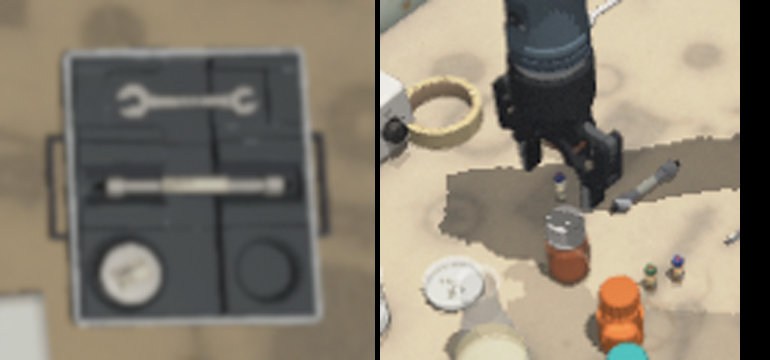

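The tin stands in its cup, with its top at z 0.041, and the column and spanner are seated. The gripper hangs over the small white-capped bottle, with the orange decoy well clear. I'll descend and grip.

Call:
move_arm(
  plan=[
    [0, -1, 30, 0, 0, 0, 70],
    [0, -1, 60, 0, 0, 0, 70],
    [0, -1, 85, 0, 0, 0, 70],
    [0, -1, 92, 0, 0, 0, 70],
    [0, -1, 92, 0, 0, 0, 70],
    [0, -1, 92, 0, 0, 0, 56],
    [0, -1, 92, 0, 0, 0, 48],
    [0, -1, 92, 0, 0, 0, 35],
  ],
)

```text
clock: 24.92
ee_pos: [0.4213, 0.397, 0.0431]
orientation: [179.9, -0.1, 89.4]
force: [0.2, -0.2, 4.5]
gripper_width: 0.0411
gripper_force: 60.8
```

Call:
move_arm(
  plan=[
    [0, 0, 0, 0, 0, 0, 35],
    [0, 0, 0, 0, 0, 0, 35],
    [0, 0, -5, 0, 0, 0, 35],
    [0, 0, -20, 0, 0, 0, 35],
    [0, 0, -45, 0, 0, 0, 35],
    [0, 0, -75, 0, 0, 0, 35],
    [0, 0, -90, 0, 0, 0, 35],
    [0, 0, -90, 0, 0, 0, 35],
  ],
)

```text
clock: 25.92
ee_pos: [0.4209, 0.3968, 0.1331]
orientation: [179.9, -0.1, 89.4]
force: [-0.4, -0.4, 0.3]
gripper_width: 0.041
gripper_force: 60.7
```

```bash
python3 d.py 89.4 .394 -.321 .13 .394 -.15 .13
```

```text
clock 25.93 pos [0.4209 0.3968 0.1331] rpy [ 1.799e+02 -1.000e-01  8.940e+01] w 41.0 F [-0.4 -0.4  0.3] q [-62.  21.  17. 108.  -8.  52. -41.]
turn [ 0.1 -0.1  0. ]
[ 0.394 -0.321  0.13 ] -> [-718.1  -19.6    1.3]
[ 0.394 -0.15   0.13 ] -> [-547.1  -21.4    1.7]
```

Call:
move_arm(
  plan=[
    [-30, -1, 0, 0, 0, 0, 35],
    [-75, -2, 0, 0, 0, 0, 35],
    [-125, -4, 0, 0, 0, 0, 35],
    [-175, -5, 0, 0, 0, 0, 35],
    [-225, -6, 0, 0, 0, 0, 35],
    [-275, -8, 0, 0, 0, 0, 35],
    [-325, -9, 0, 0, 0, 0, 35],
    [-375, -10, 0, 0, 0, 0, 35],
  ],
)

```text
clock: 26.92
ee_pos: [0.4051, 0.0195, 0.1307]
orientation: [-179.9, 0.0, 89.4]
force: [1.1, 0.2, -0.9]
gripper_width: 0.0411
gripper_force: 60.7
```

Call:
move_arm(
  plan=[
    [-50, -1, 0, 0, 0, 0, 35],
    [-100, -3, 0, 0, 0, 0, 35],
    [-150, -4, 0, 0, 0, 0, 35],
    [-200, -5, 0, 0, 0, 0, 35],
    [-250, -7, 0, 0, 0, 0, 35],
    [-290, -8, 0, 0, 0, 0, 35],
    [-325, -9, 10, 0, 0, 0, 35],
    [-325, -9, 20, 0, 0, 0, 35],
  ],
)

```text
clock: 27.92
ee_pos: [0.3925, -0.3068, 0.1108]
orientation: [-179.9, 0.1, 89.1]
force: [-0.2, -0.1, -0.7]
gripper_width: 0.0411
gripper_force: 60.7
```

Call:
move_arm(
  plan=[
    [0, 0, 0, 0, 0, 0, 35],
    [0, 0, 0, 0, 0, 0, 35],
  ],
)

```text
clock: 28.18
ee_pos: [0.3941, -0.3021, 0.1111]
orientation: [-179.9, -0.1, 89.5]
force: [0.1, 0.3, -0.6]
gripper_width: 0.0412
gripper_force: 60.7
```

```bash
python3 d.py 89.4 .394 -.321 .09; python3 -c "
from h import *
np.set_printoptions(precision=4,suppress=True)
c=grab('side'); cv2.imwrite('pics/p7.png',cv2.resize(c['color'][90:230,280:420],None,fx=4,fy=4,interpolation=2)); grab('top')"
```

```text
clock 28.18 pos [ 0.3941 -0.3021  0.1111] rpy [-1.799e+02 -1.000e-01  8.950e+01] w 41.2 F [ 0.1  0.3 -0.6] q [ -6.  19.  44. 120. -18.  48.  49.]
turn [-0.1 -0.1  0.1]
[ 0.394 -0.321  0.09 ] -> [-19.    0.1  21.1]
```

View pics/p7.png

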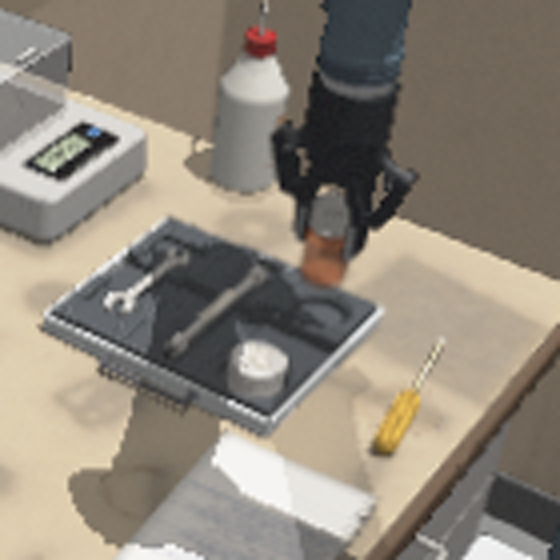

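The bottle hangs upright in the gripper just left of the small cup, at crop (325,260). I'll check its offset in the fingers.

```bash
python3 -c "
from h import *
from scipy.optimize import least_squares
np.set_printoptions(precision=4,suppress=True)
c=load('side'); P=cloud(c); hsv=cv2.cvtColor(c['color'],cv2.COLOR_BGR2HSV)
m=(hsv[...,0]<20)&(hsv[...,1]>90)&(abs(P[...,0]-.394)<.03)&(abs(P[...,1]+.302)<.035)&(P[...,2]>.06)&(P[...,2]<.13)
q=P[m]; print(len(q),q.min(0),q.max(0),np.median(q,0))
f=lambda t:np.hypot(q[:,0]-t[0],q[:,1]-t[1])-.022
print(least_squares(f,[.394,-.302],loss='soft_l1',f_scale=.002).x)
P=cloud(load('top'));z=P.reshape(-1,3);q=z[(abs(z[:,0]-.394)<.03)&(abs(z[:,1]+.30)<.03)&(z[:,2]>.145)&(z[:,2]<.16)];print(len(q))
"
```

```text
109 [ 0.3698 -0.3013  0.0804] [ 0.4139 -0.2769  0.1283] [ 0.3863 -0.2867  0.1048]
[ 0.3918 -0.3052]
64
```

Call:
move_arm(
  plan=[
    [-9, 0, 5, 0, 0, 0, 35],
    [-17.5, 0, 12, 0, 0, 0, 35],
    [-17.5, 0, 22, 0, 0, 0, 35],
    [-17.5, 0, 32, 0, 0, 0, 35],
    [-17.5, 0, 40, 0, 0, 0, 35],
    [-17.5, 0, 46, 0, 0, 0, 35],
    [-17.5, 0, 50, 0, 0, 0, 35],
    [-17.5, 0, 50, 0, 0, 0, 35],
  ],
)

```text
clock: 29.28
ee_pos: [0.3938, -0.3211, 0.0614]
orientation: [-180.0, -0.0, 89.4]
force: [-0.3, -0.4, -0.9]
gripper_width: 0.0414
gripper_force: 60.7
```

Call:
move_arm(
  plan=[
    [0, 0, 2, 0, 0, 0, 35],
    [0, 0, 4, 0, 0, 0, 35],
    [0, 0, 6, 0, 0, 0, 35],
    [0, 0, 6, 0, 0, 0, 35],
  ],
)

```text
clock: 29.78
ee_pos: [0.3938, -0.3211, 0.0555]
orientation: [-180.0, -0.0, 89.4]
force: [-0.6, 0.6, -1.1]
gripper_width: 0.0415
gripper_force: 60.7
```

Call:
move_arm(
  plan=[
    [0, 0, 1, 0, 0, 0, 35],
    [0, 0, 2, 0, 0, 0, 35],
    [0, 0, 2, 0, 0, 0, 35],
  ],
)

```text
clock: 30.15
ee_pos: [0.394, -0.3214, 0.0541]
orientation: [180.0, -0.0, 89.4]
force: [-2.1, 1.5, 4.4]
gripper_width: 0.0411
gripper_force: 61.3
```

Floor contact is at the expected height. I'll release gently, then rise straight up.

Call:
move_arm(
  plan=[
    [0, 0, 0, 0, 0, 0, 48],
    [0, 0, 0, 0, 0, 0, 58],
    [0, 0, 0, 0, 0, 0, 66],
    [0, 0, -5, 0, 0, 0, 70],
    [0, 0, -25, 0, 0, 0, 70],
    [0, 0, -60, 0, 0, 0, 70],
    [0, 0, -110, 0, 0, 0, 70],
    [0, 0, -160, 0, 0, 0, 70],
  ],
)

```text
clock: 31.15
ee_pos: [0.3936, -0.3215, 0.2161]
orientation: [180.0, 0.0, 89.4]
force: [1.2, 0.0, -0.7]
gripper_width: 0.0702
gripper_force: 0.0
```

Call:
move_arm(
  plan=[
    [60, 0, 0, 0, 0, 0, 70],
    [120, 0, 0, 0, 0, 0, 70],
    [180, 0, 0, 0, 0, 0, 70],
    [240, 0, 0, 0, 0, 0, 70],
    [300, 0, 0, 0, 0, 0, 70],
    [300, 0, 0, 0, 0, 0, 70],
    [300, 0, 0, 0, 0, 0, 70],
    [300, 0, 0, 0, 0, 0, 70],
  ],
)

```text
clock: 32.15
ee_pos: [0.3971, -0.023, 0.214]
orientation: [180.0, -0.0, 89.2]
force: [0.4, -0.5, 0.2]
gripper_width: 0.0699
gripper_force: 0.0
```

```bash
python3 -c "
from h import *
np.set_printoptions(precision=4,suppress=True)
c=grab('top'); s=grab('side'); P=cloud(c)
z=P[215:262,412:452].reshape(-1,3); q=z[(z[:,2]>.085)]; print('cap',len(q),np.median(q,0),cv2.minAreaRect(q[:,:2].astype(np.float32)*1000))
o=np.zeros((480,800,3),np.uint8); o[:480,:500]=cv2.resize(c['color'][150:270,345:470],(500,480),interpolation=2); o[:300,500:]=cv2.resize(s['color'][90:190,290:390],(300,300),interpolation=2); cv2.imwrite('pics/end.png',o); print(get_state()['ee_pos'],get_state()['clock'])"
```

```text
cap 177 [ 0.3914 -0.3201  0.0952] ((391.5394592285156, -320.5612487792969), (36.566192626953125, 35.8148307800293), 21.275440216064453)
[ 0.397  -0.0228  0.2137] 32.25
```

View pics/end.png

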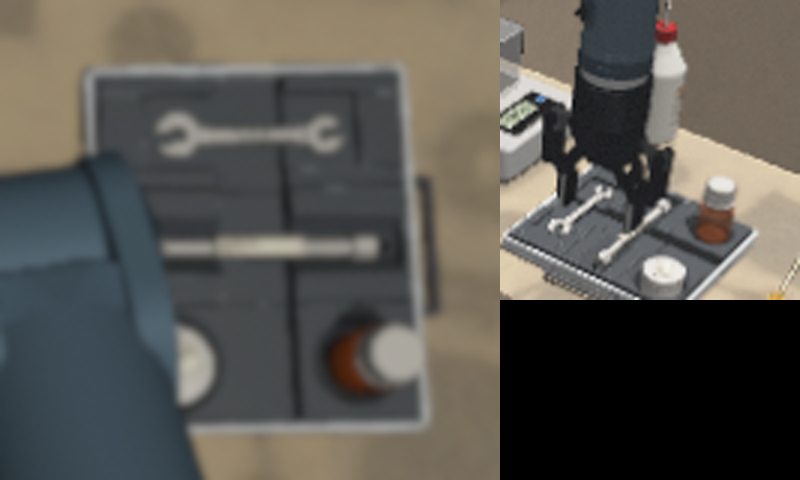

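All four pieces are seated, and the bottle is upright with its cap top at z 0.095, centred on the cup. The gripper is clear, so I'll hand the job in.

```bash
python3 -c "
from workcell import workorder
print(workorder.finish_job())"
```

```text
the job is handed in; nothing more can be done
None
```

The column, short spanner, tin and small bottle are packed and settled in their places, the robot never touched the three look-alikes, and the job was handed in at about 32 s; the hand-in returned no verdict.

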